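# Take the tall beaker off its drying peg and stand it on the banding wheel

## Robot

A 6-joint arm with a two-finger parallel gripper is mounted at the origin on the work surface. World frame = base frame: x ahead of the robot, y to its left, z up, the work surface at z = 0. Lengths are in m, angles in rad, forces in N, time in s.
With the tool pointing down it reaches from about 0.25 to 0.775 m from the base axis. Payload 4 kg.
Tool frame: the origin (TCP) lies midway between the tips of the shut fingers; the grasp point (between the pads) lies 19 mm behind it; z points along the fingers, y is the line along which they close (so a half turn about z gives the same grasp; the last joint's range is limited). The gripper opens to 94 mm and grips with 3 to 60 N. Pads are 16 mm wide; open, the fingers measure 119 mm over their backs; the gripper's body (75 mm by 177 mm) begins 78 mm behind the grasp point.
Start: joints at [1.111, 0.087, 1.371, -0, 1.684, -0.103], TCP at [0.192, 0.515, 0.181] pointing down, gripper open.
Joint ranges: [-3.1, 3.1], [-0.76, 2.03], [0.27, 2.55], [-1.08, 4.22], [0.17, 2.65], [-2.57, 2.57]. Speed limits (rad/s): [2.79, 2.79, 3.14, 3.14, 3.14, 3.14].

## Interface

Orientations are given as [roll, pitch, yaw] about the fixed x, y, z axes, in that order (R = Rz(yaw) Ry(pitch) Rx(roll)).
In Python, from bench import sensors, eyes, job gives the robot as it stands.
- The arm moves only by the tool arm_command, never from a script. Its argument "series" is a list of rows, each a list of 7 numbers: the opening, from 0 (shut) to 1 (fully open), then the shift along the tool's x, y, z in cm, then the turn, a rotation vector about the tool's x, y, z in rad. In form: [[fingers, dx, dy, dz, wx, wy, wz], ...]. A call has 1 to 20 rows; each row shifts and turns the commanded pose from where the row before left it, along the tool's axes as they then stand; what a row does not reach is not made up. A row lasts 1/10 s, in which the tool goes at most 50 mm and 8.59 degrees, less where a joint would pass 70% of its speed; a pose out of reach is approached as far as the arm can. A call with a gripper value outside its range is refused whole. The fingers move at their own pace and stop on an object; the grip force is fixed at half the most. Time passes only in rows, so rows that do not move let the fingers close. It gives the time, the measured TCP pose, the force and the opening at its end, in the units of the state.
- sensors.get_obs(): the state, without advancing time (a new reading comes with each control period).
- eyes.snapshot(name): name is "scene" or "top"; returns the picture (420x560x3 uint8, blue, green, red); there is no depth.
- eyes.get_calibration(name): a dict with "mtx" (3x3 intrinsics, pixels), "R" (3x3) and "t" (3): a world point X has camera coordinates R X + t. Camera axes: x right, y down, z forward; pixel columns grow to the right and rows downward; lengths in m; the calibration is good to about 2 mm. A picture is of the moment at which its call begins. get_calibration takes no time and is no camera call.
- job.close_job(): hands the job in, once; it reports no verdict.
The state is a dict: "time": time; "joint_positions": joint angles; "qvel": joint speeds; "joint_torque": joint torques, N m; "tool_pos": TCP position; "ee_rot": TCP orientation; "wrist_force": force on the tool from outside, world axes, zero at the start; "wrist_torque": the same for the moment, N m; "width": finger opening in m.
Only numpy, scipy, OpenCV 4.12 (cv2) and the standard library are available. Lean on these libraries where they do the work, as an engineer would, in place of code of your own. Each camera call takes 0.05 s, during which the arm holds its last target. There are 200 camera calls.

## Task

Lift the tall beaker up and off its leaning drying peg and stand it mouth down in the middle of the banding wheel, ready for decorating. Set it down gently, without dropping it or pressing hard. Leave the short beaker and the short mug hanging on their pegs, and do not disturb the glaze pot or the spray bottle.

Things in the scene. Friction and masses are not known exactly. Their poses are not given: they have to be found in the camera images.
- rack: Fixed wooden rack, base 160 x 390 x 18 mm. Three 24 mm wooden pegs with round tips, at y = -120, 0, +120 mm, lean 30 degrees from vertical towards the rack's -x (roughly towards the robot); tips at x -30, z 185 mm; 130 mm of each peg stands free above a crossbar. One vessel hangs mouth down on each, in any order. Origin: on the table, 15 mm behind (+x) the centre of the base; z up.
- tall_beaker: Tall beaker: plain white ceramic cylinder, 60 mm across, 122 mm long, wall 4 mm, bore 52 mm and 116 mm deep, 0.15 to 0.3 kg. Hangs mouth down, inner floor on the peg's tip, inner wall along the peg's upper side. Origin: centre of the inner floor; z along its axis from mouth to closed end (outside 6 mm further), so z is straight up when it stands mouth down.
- tall_beaker_rim (a point): Centre of the tall beaker's mouth, in the plane of its rim, 116 mm from the body's origin along its -z.
- short_beaker: A short beaker, same make and 60 mm across, 84 mm long, hanging in the same way on another peg; origin and axes as for the tall beaker. To be left alone.
- short_mug: A short mug, 60 mm across, 84 mm long, with a handle that stands out 24 mm on its -x side, hanging in the same way on the remaining peg; origin and axes as for the tall beaker. To be left alone.
- wheel: Fixed banding wheel (potter's small turntable, does not turn here): dark foot and column under a plain aluminium disc 180 mm across, its flat top 75 mm above the table. Origin: centre of the underside of the foot, z up.
- wheel_center (a point): Centre of the banding wheel's flat top, 75 mm above the table.
- glaze_pot: Squat terracotta pot with a white lid, 82 mm across and 68 mm tall; stands loose on the table beyond the rack and wheel. Origin: centre of its underside. To be left alone.
- spray_bottle: White plastic spray bottle, 86 mm across at the foot, 208 mm tall, orange spray head; stands loose on the table at the left. Origin: centre of its underside. To be left alone.

How it is judged:
By the outcome, as a careful person would: the job done as asked, in the order asked, and still so for the second after the job is handed in, with the robot touching nothing.
It also fails if it takes over 48 s, if anything falls off the work surface, if the arm or the gripper's body presses on something with over 40 N, if the wrist force passes 120 N, or if a joint passes its speed limit or range.

## Working session

There is one attempt and no reset: what is moved stays moved. The work goes in short steps, Python scripts to look and compute and a tool call to move; the robot and the scene stay as the last step left them, time stands still between calls to the robot, and variables do not carry over. Pictures are saved under pics/ and viewed, on a budget of 10 in all, crops included, one or two more only if the job needs it, and the job is handed in when it is done.

Besides the shell and the picture viewer there is one more tool, called after "Emit:" by a JSON object that holds its "name" and its "arguments". arm_command: Moves the arm, as the interface text tells. Its arguments: {"type":"object","properties":{"series":{"type":"array","items":{"type":"array","items":{"type":"number"}}}},"required":["series"]}

```bash
mkdir -p pics
python3 - <<'E'
from bench import sensors, eyes
import cv2, numpy as np
np.set_printoptions(precision=4,suppress=True)
o=sensors.get_obs();print({k:o[k] for k in('time','tool_pos','ee_rot','width','wrist_force')})
for n in('scene','top'):
    cv2.imwrite(f'pics/{n}0.png',eyes.snapshot(n)); c=eyes.get_calibration(n);print(n,c['mtx'],c['R'],c['t'],-np.array(c['R']).T@c['t'])
E
```

```text
{'time': 0.0, 'tool_pos': array([0.1919, 0.5148, 0.1794]), 'ee_rot': array([-3.1394, -0.0002,  2.7848]), 'width': 0.09404577400537749, 'wrist_force': array([ 0.0206, -0.7357,  0.0507])}
scene [[393.7511   0.     276.9916]
 [  0.     393.7511 211.7524]
 [  0.       0.       1.    ]] [[ 0.1013  0.9947  0.0195]
 [ 0.5434 -0.0389 -0.8386]
 [-0.8334  0.0955 -0.5444]] [-0.1426 -0.2438  1.8177] [ 1.6618 -0.0413  0.7879]
top [[401.1185   0.     276.6034]
 [  0.     401.1185 216.2592]
 [  0.       0.       1.    ]] [[-0.0164 -0.9999  0.001 ]
 [-0.9958  0.0163 -0.0899]
 [ 0.0898 -0.0025 -0.996 ]] [0.1065 0.6331 1.3278] [0.5129 0.0995 1.3793]
```

View pics/scene0.png

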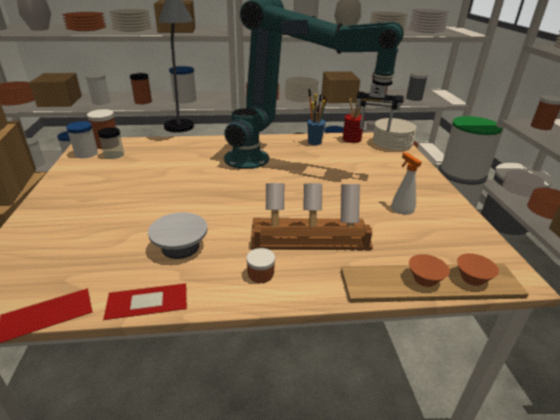

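View pics/top0.png

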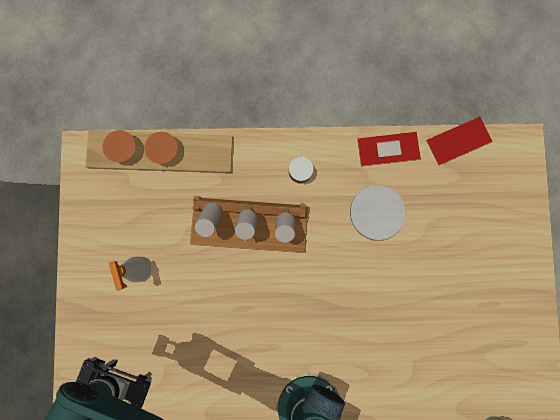

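The tall beaker is on the rack's +y peg: at (350,203) in the scene view and (208,220) in the top view. The wheel disc is near (378,212) in the top view, and the rack's base corners are near (191,243), (305,251), (308,205) and (195,197). Next I'll measure these more precisely.

```bash
cat > h.py <<'E'
import numpy as np, cv2
from bench import eyes, sensors
np.set_printoptions(precision=4,suppress=True)
C={n:{k:np.array(v) for k,v in eyes.get_calibration(n).items()} for n in('scene','top')}
def ray(n,p):
    c=C[n]; return -c['R'].T@c['t'], c['R'].T@np.linalg.solve(c['mtx'],[p[0],p[1],1.])
def onz(n,p,z):
    o,d=ray(n,p); return o+d*(z-o[2])/d[2]
def proj(n,X):
    c=C[n]; q=c['mtx']@(c['R']@np.asarray(X)+c['t']); return q[:2]/q[2]
def tri(p,q):
    (a,u),(b,v)=ray('scene',p),ray('top',q)
    s=np.linalg.lstsq(np.c_[u,-v],b-a,rcond=None)[0]; A=a+u*s[0];B=b+v*s[1]
    return (A+B)/2,np.linalg.norm(A-B)
E
python3 - <<'E'
from h import *
t=cv2.imread('pics/top0.png');s=cv2.imread('pics/scene0.png')
for n,im,box in(('top',t,(180,180,420,260)),('scene',s,(140,170,380,260))):
    hsv=cv2.cvtColor(im,cv2.COLOR_BGR2HSV); m=np.zeros(im.shape[:2],np.uint8)
    x0,y0,x1,y1=box; g=(hsv[...,1]<60)&(hsv[...,2]>90); m[y0:y1,x0:x1]=255*g[y0:y1,x0:x1]
    for c in cv2.findContours(m,cv2.RETR_EXTERNAL,cv2.CHAIN_APPROX_NONE)[0]:
        if cv2.contourArea(c)>100:
            r=cv2.minAreaRect(c);e=cv2.fitEllipse(c);print(n,cv2.contourArea(c),np.round(r[0],1),np.round(r[1],1),r[2],'box',cv2.boxPoints(r).round(1).tolist(),'ell',e)
            if cv2.contourArea(c)>1500: print('wheel at z.075',onz(n,e[0],.075))
    x=cv2.boundingRect
ct=cv2.resize(t[185:265,180:320],None,fx=5.5,fy=5.5,interpolation=cv2.INTER_CUBIC)
cs=cv2.resize(s[170:260,240:385],None,fx=5.5,fy=5.5,interpolation=cv2.INTER_CUBIC)
cv2.imwrite('pics/ct.png',ct);cv2.imwrite('pics/cs.png',cs)
E
```

```text
top 449.0 [284.5 227.5] [29. 19.] 90.0 box [[275.0, 213.0], [294.0, 213.0], [294.0, 242.0], [275.0, 242.0]] ell ((284.48077392578125, 227.36178588867188), (19.278621673583984, 30.28668212890625), 0.8851503729820251)
top 444.5 [244.8 225.4] [19.3 31.2] 3.814074993133545 box [[234.10000610351562, 240.3000030517578], [236.1999969482422, 209.10000610351562], [255.39999389648438, 210.39999389648438], [253.39999389648438, 241.60000610351562]] ell ((245.26182556152344, 224.6746063232422), (18.917633056640625, 31.09519386291504), 10.239280700683594)
top 495.5 [207.  219.2] [19.6 33.8] 18.43494987487793 box [[192.3000030517578, 232.10000610351562], [203.0, 200.0], [221.60000610351562, 206.1999969482422], [210.89999389648438, 238.3000030517578]] ell ((206.6530303955078, 220.31080627441406), (18.628482818603516, 36.66083526611328), 20.82865333557129)
top 2297.5 [377.3 212.3] [54.4 53.7] 45.0 box [[339.0, 212.0], [377.0, 174.0], [415.5, 212.5], [377.5, 250.5]] ell ((377.3646240234375, 212.18878173828125), (53.60258865356445, 54.59743118286133), 125.79550170898438)
wheel at z.075 [ 0.6385 -0.2333
[... 505 characters left out ...]
3.4] [16.8 37.3] 1.6846843957901 box [[340.8999938964844, 221.8000030517578], [342.0, 184.5], [358.8999938964844, 185.0], [357.79998779296875, 222.3000030517578]] ell ((349.9472961425781, 202.88519287109375), (17.65314483642578, 45.417236328125), 1.4356937408447266)
scene 375.0 [312.  196.5] [25. 16.] 90.0 box [[304.0, 184.0], [320.0, 184.0], [320.0, 209.0], [304.0, 209.0]] ell ((312.4141540527344, 196.5936737060547), (17.524320602416992, 29.91197967529297), 2.2037856578826904)
scene 381.0 [275.  196.5] [25. 16.] 90.0 box [[267.0, 184.0], [283.0, 184.0], [283.0, 209.0], [267.0, 209.0]] ell ((274.80596923828125, 195.92466735839844), (18.090831756591797, 29.15302085876465), 1.3165555000305176)
```

View pics/ct.png

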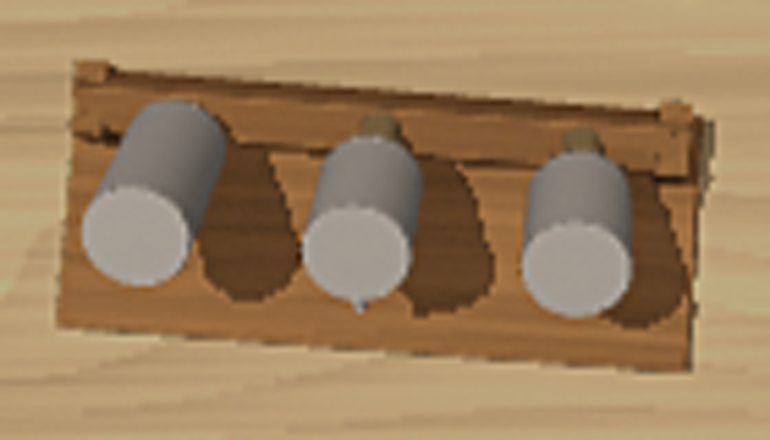

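View pics/cs.png

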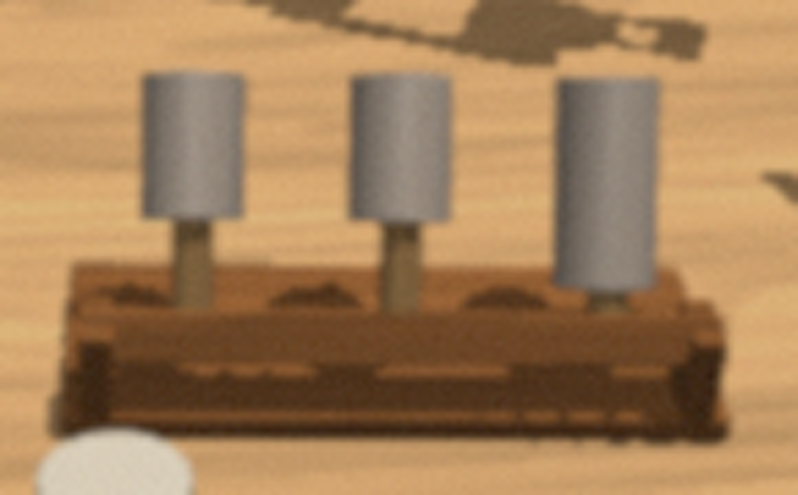

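The middle peg holds the mug: its handle tip shows at crop (360,305). The right-hand peg in the top view holds the short beaker. The tall beaker's end disc is centred at top crop (136,235). The front base corners are at top crop (57,327) and (690,370).

```bash
cat >> h.py <<'E'
from scipy.spatial.transform import Rotation as Ro
def full(X,Y,x0=180,y0=185): return np.array([(X+.5)/5.5-.5+x0,(Y+.5)/5.5-.5+y0])
def goal(Rt,p):
    """turn (tool rotvec) and shift in cm: before turn / after the turn, tool axes"""
    o=sensors.get_obs(); R=Ro.from_euler('xyz',o['ee_rot']); w=(R.inv()*Rt).as_rotvec(); d=np.asarray(p)-o['tool_pos']
    print('t',o['time'],'tcp',o['tool_pos'],'q',o['joint_positions'],'F',o['wrist_force'],'width',o['width'])
    print(' turn',w,'shift cm tool-now',R.inv().apply(d)*100,'tool-goal',Rt.inv().apply(d)*100)
E
python3 - <<'E'
from h import *
bl,br=onz('top',full(57,327),.018),onz('top',full(690,370),.018)
yv=bl-br;L=np.linalg.norm(yv);yv/=L; xv=np.cross(yv,[0,0,1]);print('corners',bl,br,'len',L,'yaw',np.arctan2(xv[1],xv[0]))
sBL,sBR=[onz('scene',full(X,Y,240,170),0) for X,Y in((58,435),(726,438))];print('scene back base corners',sBL,sBR,np.linalg.norm(sBR-sBL))
org=(bl+br)/2+.095*xv; org[2]=0;print('org',org, 'org from back edge',(sBL+sBR)/2-.065*xv)
z=np.array([0,0,1.]);ax=-.5*xv+np.sqrt(.75)*z; n=np.sqrt(.75)*xv+.5*z
for y,pt in((.12,(136,235)),(0,(356,253)),(-.12,(577,269))):
    top=org-.03*xv+y*yv+.185*z-.014*n+.006*ax
    print(y,'model endcentre',top,'proj',proj('top',top),'seen',full(*pt),'ray at z',onz('top',full(*pt),top[2]))
    print('  proj scene',proj('scene',top), 'rim', proj('scene',top-.122*ax), proj('top',top-.122*ax))
# wheel: outline points in top, and spray bottle / pot
t=cv2.imread('pics/top0.png');g=cv2.cvtColor(t,cv2.COLOR_BGR2HSV);print(g[212,345:356].tolist());print(g[212,400:411].tolist());print(g[181:190,377].tolist(),g[236:245,377].tolist())
print('bottle base',onz('top',(137,270),.1), 'head',onz('top',(117,275),.2),tri((411,160),(117,275)))
E
```

```text
corners [0.5461 0.391  0.018 ] [0.5133 0.002  0.018 ] len 0.3903956323441517 yaw -0.08402884358199621
scene back base corners [ 0.6658 -0.011   0.    ] [0.6987 0.3794 0.    ] 0.3917243484125759
org [0.6243 0.1885 0.    ] org from back edge [0.6175 0.1897 0.    ]
0.12 model endcentre [0.5894 0.3119 0.1832] proj [204.6611 227.8913] seen [204.3182 227.3182] ray at z [0.5912 0.3129 0.1832]
  proj scene [349.3407 183.7636] rim [348.665  221.8884] [211.9785 211.2341]
0 model endcentre [0.5794 0.1923 0.1832] proj [244.7465 230.6056] seen [244.3182 230.5909] ray at z [0.5794 0.1936 0.1832]
  proj scene [311.8345 183.4376] rim [311.347  221.6559] [248.6738 213.7109]
-0.12 model endcentre [0.5693 0.0727 0.1832] proj [284.8725 233.3227] seen [284.5 233.5] ray at z [0.5688 0.0738 0.1832]
  proj scene [274.1466 183.1101] rim [273.849  221.4222] [285.4032 216.1901]
[[17, 96, 186], [17, 95, 187], [17, 96, 188], [17, 98, 190], [17, 104, 192], [15, 27, 96], [40, 4, 173], [25, 9, 173], [25, 9, 171], [21, 10, 171], [26, 10, 171]]
[[25, 9, 172], [21, 10, 172], [21, 10, 172], [18, 7, 172], [30, 1, 171], [18, 51, 176], [19, 92, 191], [19, 91, 190], [20, 89, 189], [20, 89, 189], [20, 88, 189]]
[[19, 87, 190], [18, 96, 189], [17, 101, 185], [17, 92, 178], [18, 39, 172], [30, 3, 171], [15, 9, 172], [26, 10, 171], [23, 12, 171]] [[20, 9, 175], [26, 10, 176], [30, 6, 178], [45, 3, 172], [18, 120, 128], [18, 96, 196], [18, 97, 186], [17, 99, 181], [18, 99, 176]]
bottle base [0.4649 0.5406 0.1   ] head [0.4551 0.5641 0.2   ] (array([0.4551, 0.5669, 0.1949]), np.float64(0.0014190330638674774))
```

The model and both views agree to about 2 mm. Next I'll compute the pre-grasp.

```bash
cat >> h.py <<'E'
yaw=-.084; xv=np.array([np.cos(yaw),np.sin(yaw),0]);yv=np.array([-np.sin(yaw),np.cos(yaw),0]);zv=np.array([0,0,1.])
ax=-.5*xv+.75**.5*zv
END=np.array([.590,.3125,.183]); WH=np.array([.639,-.2335,.075])
RG=Ro.from_matrix(np.c_[np.cross(yv,-ax),yv,-ax])
E
python3 -c "
from h import *
goal(RG,END+.06*ax)"
```

```text
t 0.1 tcp [0.1919 0.5149 0.1795] q [ 1.1109  0.0879  1.3721 -0.      1.6836 -0.1031] F [ 0.7284  0.7424 -0.2987] width 0.09412335366102544
 turn [-0.0733 -0.5208 -0.266 ] shift cm tool-now [-41.4825  -5.8762  -5.5392] tool-goal [-36.0005 -16.8251  14.3838]
```

Emit:
{"name": "arm_command", "arguments": {"series": [[1,0,0,-2.5,0,0,0],[1,0,0,-2.5,0,0,0],[1,0,0,-2.5,0,0,0],[1,0,0,-2.5,0,0,0],[1,0,0,0,-0.0122,-0.0868,-0.0443],[1,0,0,0,-0.0122,-0.0868,-0.0443],[1,0,0,0,-0.0122,-0.0868,-0.0443],[1,0,0,0,-0.0122,-0.0868,-0.0443],[1,0,0,0,-0.0122,-0.0868,-0.0443],[1,0,0,0,-0.0122,-0.0868,-0.0443],[1,0,0,0,0,0,0]]}}

```text
time: 1.2
tool_pos: [0.1896, 0.5149, 0.278]
ee_rot: [-3.138, 0.524, 3.063]
wrist_force: [-0.3, 0.1, -0.5]
width: 0.0943
```

```bash
python3 -c "
from h import *
goal(RG,END+.06*ax)"
```

```text
t 1.2 tcp [0.1896 0.5149 0.278 ] q [ 1.4591  0.0402  1.3279 -0.531   1.733  -0.131 ] F [-0.3261  0.1011 -0.4946] width 0.0942832626138034
 turn [-0.0007 -0.0001  0.0049] shift cm tool-now [-31.1912 -16.9471  23.0298] tool-goal [-31.2727 -16.8091  23.0204]
```

Emit:
{"name": "arm_command", "arguments": {"series": [[1,-3,-1.7,0,0,0,0],[1,-3,-1.7,0,0,0,0],[1,-3,-1.7,0,0,0,0],[1,-3,-1.7,0,0,0,0],[1,-3,-1.7,0,0,0,0],[1,-3,-1.7,0,0,0,0],[1,-3,-1.7,0,0,0,0],[1,-3,-1.7,0,0,0,0],[1,-3,-1.7,0,0,0,0],[1,-3,-1.6,0,0,0,0],[1,-1.2,0,2.5,0,0,0],[1,0,0,2.5,0,0,0],[1,0,0,2.5,0,0,0],[1,0,0,2.5,0,0,0],[1,0,0,2.5,0,0,0],[1,0,0,2.5,0,0,0],[1,0,0,2.5,0,0,0],[1,0,0,2.5,0,0,0],[1,0,0,2,0,0,0],[1,0,0,0,0,0,0]]}}

```text
time: 3.2
tool_pos: [0.5567, 0.3129, 0.2416]
ee_rot: [-3.14, 0.518, 3.055]
wrist_force: [-0.6, -0.7, 0.0]
width: 0.0941
```

```bash
python3 -c "
from h import *
goal(RG,END+.06*ax);goal(RG,END-.048*ax)
t=eyes.snapshot('top')[165:275,160:320];s=eyes.snapshot('scene')[110:260,230:400]
a=cv2.resize(t,(800,550));b=cv2.resize(s,(620,547))
cv2.imwrite('pics/p1.png',cv2.resize(np.hstack([cv2.resize(t,(400,275)),cv2.resize(s,(400,353))[:275]]),None,fx=1,fy=1))"
```

```text
t 3.2 tcp [0.5567 0.3129 0.2416] q [ 0.6117 -0.0339  1.4715 -0.3374  1.3085 -0.8495] F [-0.6379 -0.6574  0.0436] width 0.0940947796473771
 turn [-0.0032 -0.0057 -0.0024] shift cm tool-now [0.0502 0.238  0.7357] tool-goal [0.0539 0.2358 0.7362]
t 3.2 tcp [0.5567 0.3129 0.2416] q [ 0.6117 -0.0339  1.4715 -0.3374  1.3085 -0.8495] F [-0.6379 -0.6574  0.0436] width 0.0940947796473771
 turn [-0.0032 -0.0057 -0.0024] shift cm tool-now [-0.0112  0.273  11.5355] tool-goal [ 0.0539  0.2358 11.5362]
```

View pics/p1.png

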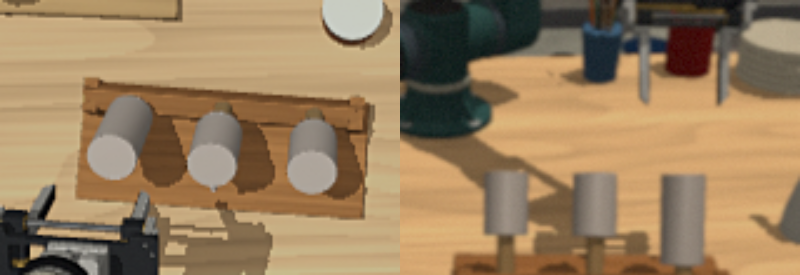

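The fingertips in the top view are at crop (45,190) and (145,197), and in the scene view at (645,103) and (722,103). They straddle the tall beaker symmetrically, and both neighbouring vessels are clear. Now I descend along the beaker's axis.

Emit:
{"name": "arm_command", "arguments": {"series": [[1,0,0.2,1.5,0,-0.005,0],[1,0,0,1.5,0,0,0],[1,0,0,1.5,0,0,0],[1,0,0,1.5,0,0,0],[1,0,0,1.5,0,0,0],[1,0,0,1.5,0,0,0],[1,0,0,1.5,0,0,0],[1,0,0,1,0,0,0],[1,0,0,0,0,0,0],[1,0,0,0,0,0,0]]}}

```text
time: 4.3
tool_pos: [0.6149, 0.3123, 0.1467]
ee_rot: [3.139, 0.529, 3.056]
wrist_force: [-0.0, -0.1, 0.6]
width: 0.0937
```

```bash
python3 -c "
from h import *
goal(RG,END-.048*ax)
t=eyes.snapshot('top')[185:265,170:290];s=eyes.snapshot('scene')[130:250,250:400]
cv2.imwrite('pics/p2.png',np.hstack([cv2.resize(t,(400,267),interpolation=2),cv2.resize(s,(334,267),interpolation=2)]))"
```

```text
t 4.3 tcp [0.6149 0.3123 0.1467] q [ 0.5503  0.0918  1.5358 -0.3415  1.0975 -0.8434] F [-0.0493 -0.0779  0.5748] width 0.09369819981020237
 turn [ 0.0014  0.0057 -0.0012] shift cm tool-now [ 0.3374 -0.1945  0.4101] tool-goal [ 0.3353 -0.1935  0.4123]
```

View pics/p2.png

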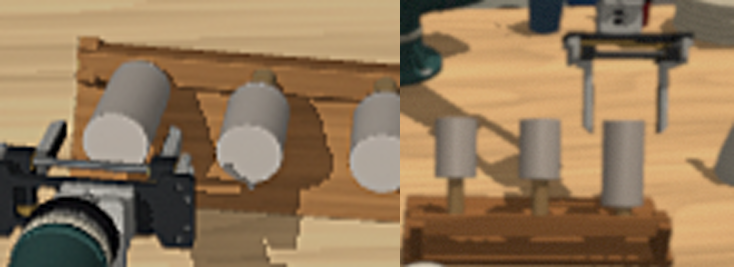

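In the scene crop the tips look about 10 px higher than I expected. I'll triangulate them before going on.

Run:
```python
from h import *
o=sensors.get_obs();p=o['tool_pos'];print(o['time'],p,'scene',proj('scene',p),'top',proj('top',p))
R=Ro.from_euler('xyz',o['ee_rot'])
for s in(1,-1):
  q=p+R.apply([0,s*.05,0]);print('exp tip',s,q,proj('scene',q),proj('top',q))
f=lambda X,Y:((X-400)/334*150+250,Y/267*120+130)
g=lambda X,Y:(X/400*120+170,Y/267*80+185)
for a,b in(((588,131),(178,130)),((660,131),(57,125))): print(f(*a),g(*b),tri(f(*a),g(*b)))
t=eyes.snapshot('top')[185:265,170:290];s=eyes.snapshot('scene')[160:230,310:390]
cv2.imwrite('pics/p3.png',np.hstack([cv2.resize(t,(400,467),interpolation=2),cv2.resize(s,(400,467),interpolation=2)])) if 0 else cv2.imwrite('pics/p3.png',np.hstack([cv2.resize(t[15:75,0:80],(400,300),interpolation=2),cv2.resize(s[:60],(400,300),interpolation=2)]))
```

```text
4.4 [0.6151 0.3127 0.1479] scene [350.3231 197.3637] top [206.4209 220.2728]
exp tip 1 [0.6193 0.3625 0.1481] [365.929  197.4464] [190.2258 219.1743]
exp tip -1 [0.6109 0.2629 0.1478] [334.6878 197.2809] [222.6188 221.3715]
(334.4311377245509, 188.87640449438203) (223.4, 223.95131086142322) (array([0.6015, 0.2594, 0.1732]), np.float64(0.004390341560883282))
(366.76646706586826, 188.87640449438203) (187.1, 222.45318352059925) (array([0.6072, 0.366 , 0.1726]), np.float64(0.0013901089587157476))
```

View pics/p3.png

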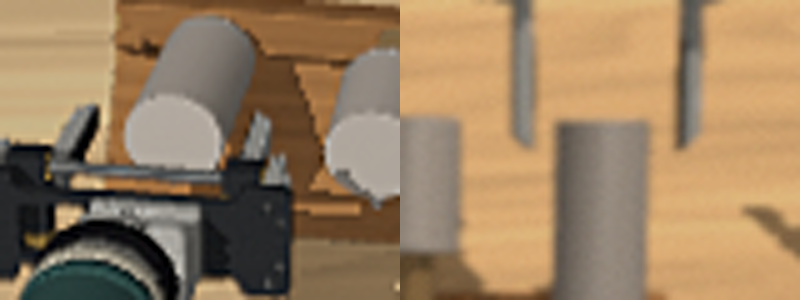

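The visible open tips sit about 28 mm back from the reported TCP along the tool axis. That fits linkage fingers that retract when open, and the lateral centring agrees. I'll go 2 cm deeper, which leaves the gripper body clear by at least 30 mm either way, and then close.

Emit:
{"name": "arm_command", "arguments": {"series": [[1,0.1,-0.1,0.5,0,0,0],[1,0.1,-0.1,0.5,0,0,0],[1,0,0,0.5,0,0,0],[1,0,0,0.5,0,0,0],[1,0,0,0,0,0,0],[0.75,0,0,0,0,0,0],[0.75,0,0,0,0,0,0],[0.75,0,0,0,0,0,0]]}}

```text
time: 5.3
tool_pos: [0.6231, 0.3098, 0.1289]
ee_rot: [3.139, 0.53, 3.056]
wrist_force: [0.4, -0.0, -0.5]
width: 0.0733
```

Run:
```python
from h import *
goal(RG,END-.048*ax)
p=sensors.get_obs()['tool_pos'];print(proj('scene',p),proj('top',p))
t=eyes.snapshot('top')[200:260,170:250];s=eyes.snapshot('scene')[150:225,310:390]
cv2.imwrite('pics/p4.png',np.hstack([cv2.resize(t,(400,300),interpolation=2),cv2.resize(s,(320,300),interpolation=2)]))
```

```text
t 5.3 tcp [0.6231 0.3098 0.1289] q [ 0.5383  0.113   1.549  -0.3426  1.0603 -0.8429] F [ 0.3633 -0.0253 -0.4941] width 0.0732942782577945
 turn [ 0.0019  0.0063 -0.0013] shift cm tool-now [ 0.1602 -0.0051 -1.546 ] tool-goal [ 0.17   -0.0077 -1.5449]
[349.3528 203.7929] [208.4048 218.2013]
```

View pics/p4.png

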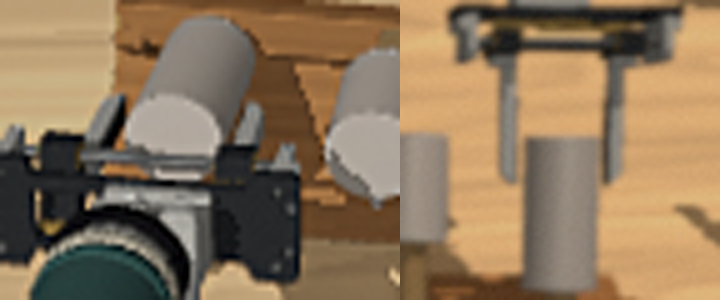

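With the fingers part-closed, the tips in the scene crop are at row 183 and the beaker top at row 137, so the overlap is about 36 mm and centred. The neighbouring vessels are clear. I'll go 0.8 cm deeper and grip.

Emit:
{"name": "arm_command", "arguments": {"series": [[0.75,0,0,0.4,0,0,0],[0.75,0,0,0.4,0,0,0],[0.75,0,0,0,0,0,0],[0.5,0,0,0,0,0,0],[0.5,0,0,0,0,0,0],[0.5,0,0,0,0,0,0],[0.4,0,0,0,0,0,0],[0.4,0,0,0,0,0,0],[0.4,0,0,0,0,0,0]]}}

```text
time: 6.3
tool_pos: [0.6269, 0.3094, 0.1214]
ee_rot: [3.139, 0.529, 3.056]
wrist_force: [0.0, 1.0, -2.0]
width: 0.0606
```

Emit:
{"name": "arm_command", "arguments": {"series": [[0.3,0,0,-0.3,0,0,0],[0.3,0,0,-0.5,0,0,0],[0.3,0,0,-0.8,0,0,0],[0.3,0,0,-1,0,0,0],[0.3,0,0,-1,0,0,0]]}}

```text
time: 6.8
tool_pos: [0.6082, 0.3108, 0.1535]
ee_rot: [3.139, 0.529, 3.056]
wrist_force: [1.1, -0.7, -2.2]
width: 0.061
```

Run:
```python
from h import *
goal(RG,END-.048*ax)
```

```text
t 6.8 tcp [0.6082 0.3108 0.1535] q [ 0.5543  0.0742  1.5407 -0.3408  1.1108 -0.8438] F [ 1.0981 -0.6836 -2.2456] width 0.060951480497039176
 turn [ 0.0016  0.0055 -0.0014] shift cm tool-now [0.1176 0.0118 1.3335] tool-goal [0.1102 0.0141 1.3341]
```

Emit:
{"name": "arm_command", "arguments": {"series": [[0.3,0,0,-1.2,0,0,0],[0.3,0,0,-1.2,0,0,0],[0.3,0,0,-1.2,0,0,0],[0.3,0,0,-1.2,0,0,0],[0.3,0,0,-1.2,0,0,0],[0.3,0,0,-1.2,0,0,0],[0.3,0,0,-1.2,0,0,0],[0.3,0,0,-1.2,0,0,0],[0.3,0,0,-1.2,0,0,0],[0.3,0,0,-1.2,0,0,0],[0.3,0,0,-1,0,0,0],[0.3,0,0,0,0,0,0]]}}

```text
time: 8.0
tool_pos: [0.5435, 0.3168, 0.2675]
ee_rot: [3.137, 0.532, 3.056]
wrist_force: [0.5, 0.7, -2.5]
width: 0.0606
```

Run:
```python
from h import *
UP=Ro.from_matrix(np.c_[np.cross(yv,-zv),yv,-zv])
goal(UP,[.639,-.2335,.35])
t=eyes.snapshot('top')[160:270,160:320];s=eyes.snapshot('scene')[100:260,230:400]
cv2.imwrite('pics/p5.png',np.hstack([cv2.resize(t,(400,275),interpolation=2),cv2.resize(s,(292,275),interpolation=2)]))
```

```text
t 8.0 tcp [0.5435 0.3168 0.2675] q [ 0.636  -0.0637  1.4545 -0.3472  1.3452 -0.8419] F [ 0.5281  0.7319 -2.5046] width 0.060574811918527566
 turn [ 0.0043  0.5323 -0.0007] shift cm tool-now [-16.4598 -54.0076  -0.1465] tool-goal [-14.1343 -54.0366  -8.2487]
```

View pics/p5.png

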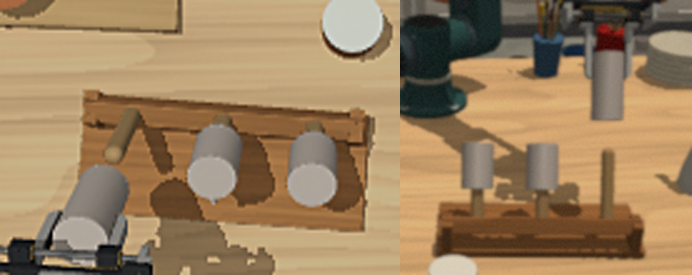

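The beaker is off its peg at scene crop (607,85) and held straight; the other two vessels have not moved. I'll raise it, turn it upright and carry it over.

Emit:
{"name": "arm_command", "arguments": {"series": [[0.3,0,0,-1.5,0,0,0],[0.3,0,0,-2,0,0,0],[0.3,0,0,-2,0,0,0],[0.3,0,0,-2,0,0,0],[0.3,0,0,-2,0,0,0],[0.3,0,0,-1.5,0,0,0],[0.3,0,0,0,0,0.076,0],[0.3,0,0,0,0,0.076,0],[0.3,0,0,0,0,0.076,0],[0.3,0,0,0,0,0.076,0],[0.3,0,0,0,0,0.076,0],[0.3,0,0,0,0,0.076,0],[0.3,0,0,0,0,0.076,0],[0.3,0,0,0,0,0,0]]}}

```text
time: 9.5
tool_pos: [0.4905, 0.32, 0.3577]
ee_rot: [-3.141, -0.004, 3.054]
wrist_force: [0.6, 0.3, -3.7]
width: 0.0605
```

```bash
cat >> h.py <<'E'
UP=Ro.from_matrix(np.c_[np.cross(yv,-zv),yv,-zv])
E
python3 - <<'E'
from h import *
goal(UP,[.639,-.2335,.30])
E
```

```text
t 9.5 tcp [0.4905 0.32   0.3577] q [ 0.4799  0.2122  0.8781  0.0023  2.0552 -1.0027] F [ 0.6446  0.2919 -3.7098] width 0.06054325864595887
 turn [-0.0004 -0.0044 -0.0032] shift cm tool-now [-19.6335 -53.8427   5.7046] tool-goal [-19.4383 -53.9064   5.7709]
```

Emit:
{"name": "arm_command", "arguments": {"series": [[0.3,-0.4,-1,0,0,0,0],[0.3,-0.7,-2,0,0,0,0],[0.3,-1.1,-3,0,0,0,0],[0.3,-1.1,-3,0,0,0,0],[0.3,-1.1,-3,0,0,0,0],[0.3,-1.1,-3,0,0,0,0],[0.3,-1.1,-3,0,0,0,0],[0.3,-1.1,-3,0,0,0,0],[0.3,-1.1,-3,0,0,0,0],[0.3,-1.1,-3,0,0,0,0],[0.3,-1.1,-3,0,0,0,0],[0.3,-1.1,-3,0,0,0,0],[0.3,-1.1,-3,0,0,0,0],[0.3,-1.1,-3,0,0,0,0],[0.3,-1.1,-3,0,0,0,0],[0.3,-1.1,-3,0,0,0,0],[0.3,-1.1,-3,0,0,0,0],[0.3,-1.1,-3,0,0,0,0],[0.3,-0.7,-2,0,0,0,0],[0.3,-0.4,-1,0,0,0,0]]}}

```text
time: 11.5
tool_pos: [0.6394, -0.2358, 0.3585]
ee_rot: [3.141, -0.002, 3.056]
wrist_force: [0.5, 0.2, -2.7]
width: 0.0606
```

Run:
```python
from h import *
goal(UP,[.639,-.2335,.30])
p=sensors.get_obs()['tool_pos'];print(proj('scene',p),proj('top',p),proj('scene',WH))
t=eyes.snapshot('top')[140:270,320:450];s=eyes.snapshot('scene')[100:260,100:260]
cv2.imwrite('pics/p6.png',np.hstack([cv2.resize(t,(390,390),interpolation=2),cv2.resize(s,(390,390),interpolation=2)]))
```

```text
t 11.5 tcp [ 0.6394 -0.2358  0.3585] q [-0.4363  0.4701  0.5386 -0.0005  2.135  -1.9214] F [ 0.5275  0.2183 -2.7098] width 0.0605827373700943
 turn [ 0.0004 -0.0022 -0.002 ] shift cm tool-now [0.0456 0.2283 5.8511] tool-goal [0.0579 0.2306 5.8509]
[164.2957 142.4231] [406.1265 200.7899] [177.5372 227.7176]
```

View pics/p6.png

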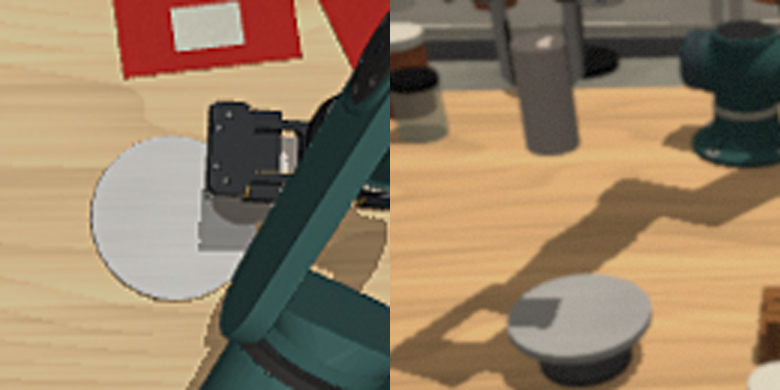

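The beaker hangs upright above the wheel. In the scene crop its closed end is near (538,38) and the lowest edge of the rim near (552,153). I'll use that to get the rim height and the lateral offset.

Run:
```python
from h import *
from scipy.optimize import brentq
p=sensors.get_obs()['tool_pos']
f=lambda z:proj('scene',[p[0]+.03,p[1],z])[1]-(100+153/2.4375)
z=brentq(f,.1,.5);print('rim z',z,'below tcp',p[2]-z,'descend',z-.075, proj('scene',[p[0],p[1],z]),proj('scene',[p[0],p[1],z+.122]),'rowtop near',proj('scene',[p[0]-.03,p[1],z+.122]))
s=eyes.snapshot('scene')
# silhouette edges by gradient on several rows
g=cv2.GaussianBlur(cv2.cvtColor(s,cv2.COLOR_BGR2GRAY),(3,3),0).astype(int)
h=cv2.cvtColor(s,cv2.COLOR_BGR2HSV)
for r in range(138,162,4):
    m=np.where(h[r,140:195,1]<50)[0]+140; print(r,m.min(),m.max(),(m.min()+m.max())/2)
for zz in(z,z+.05):print(zz,proj('scene',[p[0],p[1],zz]))
```

```text
rim z 0.31230284103263556 below tcp 0.0458598359600752 descend 0.23730284103263555 [166.8657 158.0139] [160.6487 115.2634] rowtop near [162.2781 111.4509]
138 154 173 163.5
142 155 174 164.5
146 156 175 165.5
150 157 175 166.0
154 157 176 166.5
158 158 176 167.0
0.31230284103263556 [166.8657 158.0139]
0.36230284103263555 [164.4116 141.138 ]
```

Emit:
{"name": "arm_command", "arguments": {"series": [[0.3,-0.1,0.2,0.8,0,0,0],[0.3,0,0,1.6,0,0,0],[0.3,0,0,1.6,0,0,0],[0.3,0,0,1.6,0,0,0],[0.3,0,0,1.6,0,0,0],[0.3,0,0,1.6,0,0,0],[0.3,0,0,1.6,0,0,0],[0.3,0,0,1.6,0,0,0],[0.3,0,0,1.6,0,0,0],[0.3,0,0,1.6,0,0,0],[0.3,0,0,1.6,0,0,0],[0.3,0,0,1.6,0,0,0],[0.3,0,0,1.6,0,0,0],[0.3,0,0,0.8,0,0,0],[0.3,0,0,0,0,0,0],[0.3,0,0,0,0,0,0]]}}

```text
time: 13.25
tool_pos: [0.6407, -0.2311, 0.151]
ee_rot: [3.14, -0.002, 3.058]
wrist_force: [-0.3, 0.2, -2.2]
width: 0.0605
```

Run:
```python
from h import *
goal(UP,[.6405,-.2335,.126])
s=eyes.snapshot('scene')[170:260,120:240];t=eyes.snapshot('top')[170:260,330:420]
cv2.imwrite('pics/p7.png',np.hstack([cv2.resize(s,(480,360),interpolation=2),cv2.resize(t,(300,360),interpolation=2)]))
```

```text
t 13.25 tcp [ 0.6407 -0.2311  0.151 ] q [-0.4299  0.3916  1.0609  0.0009  1.6912 -1.9172] F [-0.3014  0.2467 -2.212 ] width 0.06051286165075996
 turn [ 0.0016 -0.0017  0.0007] shift cm tool-now [-0.0002 -0.2441  2.503 ] tool-goal [ 0.0039 -0.2401  2.5034]
```

View pics/p7.png

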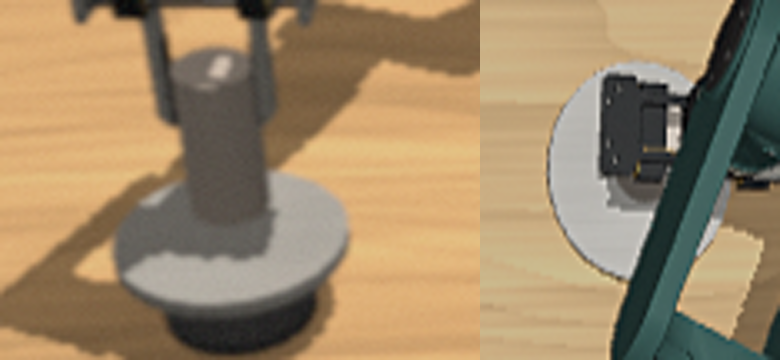

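The beaker is vertical with its rim just above the disc. In the scene crop its columns run 190–270, centred on the disc centre at about 230. Now I make a slow final descent, watching the force.

Emit:
{"name": "arm_command", "arguments": {"series": [[0.3,0,-0.1,0.5,0,0,0],[0.3,0,0,0.5,0,0,0],[0.3,0,0,0.4,0,0,0],[0.3,0,0,0.3,0,0,0],[0.3,0,0,0.1,0,0,0],[0.3,0,0,0,0,0,0]]}}

```text
time: 13.95
tool_pos: [0.6403, -0.2327, 0.1318]
ee_rot: [3.14, -0.003, 3.057]
wrist_force: [-0.5, -0.2, -2.9]
width: 0.0605
```

Emit:
{"name": "arm_command", "arguments": {"series": [[0.3,0,0,0.1,0,0,0],[0.3,0,0,0.1,0,0,0],[0.3,0,0,0,0,0,0]]}}

```text
time: 14.25
tool_pos: [0.6404, -0.2327, 0.1302]
ee_rot: [3.14, -0.003, 3.057]
wrist_force: [0.5, -0.1, -2.8]
width: 0.0605
```

Emit:
{"name": "arm_command", "arguments": {"series": [[0.3,0,0,0.1,0,0,0],[0.3,0,0,0,0,0,0]]}}

```text
time: 14.45
tool_pos: [0.6404, -0.2327, 0.1291]
ee_rot: [3.14, -0.003, 3.057]
wrist_force: [-0.4, 0.1, -2.2]
width: 0.0604
```

Emit:
{"name": "arm_command", "arguments": {"series": [[0.3,0,0,0.1,0,0,0],[0.3,0,0,0,0,0,0]]}}

```text
time: 14.65
tool_pos: [0.6404, -0.2327, 0.1281]
ee_rot: [3.14, -0.003, 3.057]
wrist_force: [0.9, 0.4, -3.2]
width: 0.061
```

Emit:
{"name": "arm_command", "arguments": {"series": [[0.3,0,0,0.1,0,0,0],[0.3,0,0,0,0,0,0]]}}

```text
time: 14.85
tool_pos: [0.6403, -0.2327, 0.127]
ee_rot: [3.14, -0.003, 3.057]
wrist_force: [-0.9, 0.5, -2.4]
width: 0.0607
```

Emit:
{"name": "arm_command", "arguments": {"series": [[0.3,0,0,0.05,0,0,0],[0.3,0,0,0,0,0,0]]}}

```text
time: 15.05
tool_pos: [0.6404, -0.2327, 0.1267]
ee_rot: [3.14, -0.003, 3.057]
wrist_force: [0.5, -1.1, -1.8]
width: 0.0609
```

Emit:
{"name": "arm_command", "arguments": {"series": [[0.3,0,0,0.05,0,0,0],[0.3,0,0,0,0,0,0]]}}

```text
time: 15.25
tool_pos: [0.6404, -0.2327, 0.1262]
ee_rot: [3.14, -0.003, 3.057]
wrist_force: [0.2, -0.4, -2.6]
width: 0.0606
```

Emit:
{"name": "arm_command", "arguments": {"series": [[0.3,0,0,0.05,0,0,0],[0.3,0,0,0,0,0,0]]}}

```text
time: 15.45
tool_pos: [0.6404, -0.2326, 0.1257]
ee_rot: [3.14, -0.003, 3.057]
wrist_force: [0.3, -1.0, -2.2]
width: 0.0608
```

Emit:
{"name": "arm_command", "arguments": {"series": [[0.3,0,0,0.05,0,0,0],[0.3,0,0,0,0,0,0]]}}

```text
time: 15.65
tool_pos: [0.6404, -0.2327, 0.1252]
ee_rot: [3.14, -0.003, 3.057]
wrist_force: [0.2, 0.0, -3.4]
width: 0.0605
```

Emit:
{"name": "arm_command", "arguments": {"series": [[0.3,0,0,0.05,0,0,0],[0.3,0,0,0.05,0,0,0],[0.3,0,0,0,0,0,0]]}}

```text
time: 15.95
tool_pos: [0.6405, -0.2327, 0.125]
ee_rot: [3.14, -0.002, 3.057]
wrist_force: [-1.3, 0.7, 1.1]
width: 0.0608
```

Emit:
{"name": "arm_command", "arguments": {"series": [[0.3,0,0,0.05,0,0,0],[0.3,0,0,0,0,0,0]]}}

```text
time: 16.15
tool_pos: [0.6405, -0.2327, 0.125]
ee_rot: [3.14, -0.002, 3.057]
wrist_force: [-1.6, -0.2, 2.8]
width: 0.0606
```

Emit:
{"name": "arm_command", "arguments": {"series": [[0.3,0,0,0.05,0,0,0],[0.3,0,0,0,0,0,0]]}}

```text
time: 16.35
tool_pos: [0.6406, -0.2328, 0.1249]
ee_rot: [3.14, -0.001, 3.057]
wrist_force: [-2.3, 1.8, 5.7]
width: 0.0607
```

The force changed sign at a TCP height of 0.125 m, so the beaker is in contact. I'll ease back by the overtravel and open.

Emit:
{"name": "arm_command", "arguments": {"series": [[0.3,0,0,-0.05,0,0,0],[0.3,0,0,-0.05,0,0,0],[0.3,0,0,0,0,0,0],[0.66,0,0,0,0,0,0],[0.7,0,0,0,0,0,0],[0.75,0,0,0,0,0,0],[0.85,0,0,0,0,0,0],[0.85,0,0,0,0,0,0],[0.85,0,0,0,0,0,0]]}}

```text
time: 17.25
tool_pos: [0.6404, -0.2327, 0.124]
ee_rot: [3.14, -0.003, 3.057]
wrist_force: [-0.3, 0.8, -0.7]
width: 0.0798
```

Emit:
{"name": "arm_command", "arguments": {"series": [[0.85,0,0,-0.5,0,0,0],[0.85,0,0,-1,0,0,0],[0.85,0,0,-1.5,0,0,0],[0.85,0,0,-1.5,0,0,0],[0.85,0,0,-1.5,0,0,0],[0.85,0,0,-1.5,0,0,0],[0.85,0,0,-2,0,0,0],[0.85,0,0,-2,0,0,0],[0.85,0,0,-2,0,0,0],[0.85,1,0,-2,0,0,0],[0.85,3,0,-1,0,0,0],[0.85,4,0,0,0,0,0],[0.85,4,0,0,0,0,0],[0.85,4,0,0,0,0,0],[0.85,4,0,0,0,0,0],[0.85,4,0,0,0,0,0],[0.85,0,0,0,0,0,0],[0.85,0,0,0,0,0,0]]}}

```text
time: 19.05
tool_pos: [0.4017, -0.213, 0.2915]
ee_rot: [3.141, 0.0, 3.057]
wrist_force: [-0.5, 0.1, -0.2]
width: 0.0802
```

Run:
```python
from h import *
o=sensors.get_obs();print(o['time'],o['tool_pos'],o['wrist_force'])
T=eyes.snapshot('top');S=eyes.snapshot('scene')
e=np.array([.6395,-.233,.197]);print('exp end proj top',proj('top',e),'scene',proj('scene',e))
cv2.imwrite('pics/p8.png',np.hstack([cv2.resize(T[130:280,180:430],(475,285),interpolation=2),cv2.resize(S[160:280,140:380][:,:],(320,285)) ]))
hs=cv2.cvtColor(T,cv2.COLOR_BGR2HSV)
for r in range(205,222,4): print(r,hs[r,345:412,2].tolist())
```

```text
19.05 [ 0.4017 -0.213   0.2915] [-0.49    0.1017 -0.1503]
exp end proj top [387.5974 207.7522] scene [172.7854 193.8565]
205 [187, 187, 187, 187, 190, 189, 125, 178, 180, 178, 178, 177, 177, 177, 177, 177, 176, 176, 177, 176, 177, 177, 177, 178, 180, 179, 178, 116, 91, 93, 97, 96, 88, 185, 201, 196, 194, 193, 194, 194, 193, 193, 193, 193, 193, 192, 192, 191, 192, 192, 192, 194, 175, 176, 178, 176, 176, 176, 177, 166, 176, 175, 175, 176, 178, 178, 179]
209 [193, 194, 193, 196, 203, 134, 179, 178, 175, 176, 175, 174, 174, 174, 174, 174, 174, 174, 175, 176, 176, 176, 179, 182, 102, 95, 99, 101, 101, 101, 101, 99, 87, 205, 201, 196, 195, 195, 194, 194, 195, 194, 194, 193, 194, 193, 193, 192, 193, 192, 192, 193, 191, 178, 177, 178, 179, 179, 178, 185, 184, 186, 186, 187, 187, 187, 188]
213 [194, 194, 195, 197, 184, 118, 182, 182, 180, 180, 178, 178, 178, 178, 177, 177, 177, 178, 178, 178, 179, 178, 184, 167, 101, 96, 100, 99, 100, 101, 98, 99, 97, 90, 168, 205, 201, 197, 195, 196, 195, 195, 194, 195, 194, 194, 193, 193, 193, 194, 197, 177, 181, 181, 181, 180, 180, 181, 181, 180, 191, 197, 197, 196, 196, 196, 196]
217 [196, 196, 196, 197, 204, 146, 166, 181, 179, 178, 177, 177, 178, 177, 177, 177, 176, 178, 178, 177, 176, 178, 178, 181, 190, 122, 88, 93, 94, 95, 93, 94, 93, 93, 92, 90, 85, 64, 101, 195, 198, 194, 198, 194, 195, 193, 196, 147, 109, 106, 129, 182, 181, 180, 179, 179, 180, 180, 178, 188, 196, 197, 195, 196, 196, 195, 196]
221 [197, 197, 197, 197, 198, 202, 163, 128, 182, 182, 179, 180, 178, 179, 180, 179, 179, 179, 178, 178, 179, 178, 179, 180, 179, 179, 181, 184, 189, 173, 174, 138, 134, 134, 156, 132, 138, 119, 114, 139, 140, 137, 137, 137, 137, 136, 133, 186, 185, 182, 181, 181, 181, 182, 181, 181, 181, 180, 187, 197, 196, 196, 196, 196, 196, 196, 196]
```

View pics/p8.png

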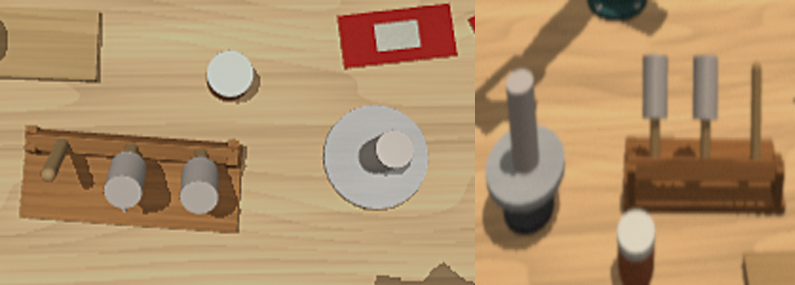

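The beaker stands upright on the disc. Its closed end shows at top pixel (387.9, 208.4), against (387.6, 207.8) expected for the centre. The other vessels, the pot and the rack look unchanged, so I'm handing in.

```bash
python3 -c "
from bench import job; print(job.close_job())"
```

```text
the job is handed in; nothing more can be done
None
```

I lifted the tall beaker off its peg along the peg's lean, turned it upright and stood it mouth down on the banding wheel. I handed the job in about 19 s in, against the 48 s limit. The job reports no verdict.

**Placing:** I lowered it in steps of 0.5–1 mm until it touched. The highest force I read was about 6 N. I then backed off 1 mm, released and retracted clear.

**Last check:** the final pictures show it upright, within about 2 mm of the position I aimed for. I could fix the wheel's own centre only to a few millimetres. The top view put it at x = 0.6385 m and the scene view at 0.648 m. I aimed close to the top-view value, because the scene outline includes the disc's edge.

**Left alone:** the short beaker and the mug still hang on their pegs, and the glaze pot has not moved. The spray bottle was not in the final crops. The arm passed high above it, and no contact force showed.

**Disagreement:** before the grasp, the open fingertips looked about 26 mm higher along the tool than the reported tool position. I went deeper before gripping and relied on contact force for the placing. The rim height seen later and the contact height both matched the reported position.

I viewed 12 pictures, two over the budget of 10.

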